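# Fetch the step block from behind the inspection fluids

### The arm

A 6-joint arm with a two-finger parallel gripper is mounted at the origin on the work surface. World frame = base frame: x ahead of the robot, y to its left, z up, the work surface at z = 0. Lengths are in mm, angles in rad, forces in N, time in s.
With the tool pointing down it reaches from about 350 to 875 mm from the base axis. Payload 4.2 kg.
Tool frame: the origin (TCP) lies at the very end of the fingers, on their centre line; the grasp point (between the pads) lies 19 mm behind it (pinch_z is the distance from the TCP to the grasp point, in mm); z points along the fingers, y is the line along which they close (so a half turn about z gives the same grasp; the last joint's range is limited). The gripper opens to 85 mm and grips with 20 to 120 N. Pads are 22 mm wide; open, the fingers measure 114 mm over their backs; the gripper's body (76 mm by 85 mm) begins 54 mm behind the grasp point. The pads swing forward as they close: fully open they stand 13 mm farther back than shut.
Start: joints at [-0.927, 0.385, 0.008, 0, -1.194, -0.259], TCP at [234.622, -579.268, 231.312] pointing down, gripper open.
Joint ranges: [-3.14, 3.14], [-1.21, 2.06], [-1.07, 1.41], [-3.16, 2.05], [-2.99, -0.16], [-3.1, 3.1]. Speed limits (rad/s): [2.79, 2.79, 3.14, 3.14, 3.14, 3.14].

### API

Orientations are given as a unit quaternion [x, y, z, w].
In Python, from bench import * gives the robot as it stands.
- The arm moves only by the tool arm_command, never from a script. Its argument "steps" is one flat list of numbers, 4 for each row, row after row: the shift along the tool's x, y, z in m, then the turn about the tool's z in rad. In form: [tx, ty, tz, roll, tx, ty, tz, roll, ...]. A call has 1 to 20 rows; each row shifts and turns the commanded pose from where the row before left it, along the tool's axes as they then stand; what a row does not reach is not made up. A row lasts 1/8 s, in which the tool goes at most 62.5 mm and 10.7 degrees, less where a joint would pass 70% of its speed; a pose out of reach is approached as far as the arm can. A call with a gripper value outside its range is refused whole. "grip" is the finger opening in m, from 0 to 0.0854, set as the call begins (left out, the last holds). The fingers move at their own pace and stop on an object; the grip force is fixed at half the most. Time passes only in rows, so rows that do not move let the fingers close. It gives the time, the measured TCP pose, the force, the opening and the grip force at its end, in the units of the state.
- read_state(): the state, without advancing time (a new reading comes with each control period).
- get_image(name): name is "side" or "top" or "wrist"; returns the picture (384x512x3 uint8, red, green, blue); there is no depth.
- get_calibration(name): a dict with "camera_matrix" (3x3 intrinsics, pixels), "cam_to_world" (4x4, takes a point from camera to world coordinates). Camera axes: x right, y down, z forward; pixel columns grow to the right and rows downward; lengths in mm; the calibration is good to about 2 mm. A picture is of the moment at which its call begins: read the wrist's pose just before it. get_calibration takes no time and is no camera call; for the wrist camera it gives the pose at the moment of the call.
- job_done(): hands the job in; it is judged then, once.
The state is a dict: "clock": time; "joints": joint angles; "joint_vel": joint speeds; "joint_efforts": joint torques, N m; "position": TCP position; "ee_rot": TCP orientation; "contact_force": force on the tool from outside, world axes, zero at the start; "wrist_torque": the same for the moment, N m; "gripper_width": finger opening in mm; "grasp_force": force on a finger pad.
Only numpy, scipy, OpenCV 4.12 (cv2) and the standard library are available. Lean on these libraries where they do the work, as an engineer would, in place of code of your own. Each camera call takes 0.05 s, during which the arm holds its last target. There are 200 camera calls.

### The job

At the weld-inspection bench, the steel step block is hemmed in on the black kit board by a red spray can, a white trigger bottle and a black jar. First stand all three containers on the green mat, then set the block flat inside the yellow outline on the blue plate, its length along the outline's length, and finally put each container back on the very spot of the kit board where it stood before. Keep the containers upright throughout and do not disturb the small probe and brass nut on the kit board or the marker lying on the blue plate.

Things in the scene. Friction and masses are not known exactly. Their poses are not given: they have to be found in the camera images.
- aerosol_center (a point): Red spray can with a white band and a yellow cap, 115 mm tall; can 54 mm in diameter up to 62 mm, above a sloping shoulder the cylindrical cap, 40 mm in diameter, from 70 to 115 mm above its foot. The point lies on its axis half-way up, 57.5 mm above its foot; its z axis is up. About 0.2 kg. Starts on one of the three white spots of the kit board.
- sprayer_center (a point): White bottle with a grey band and a blue trigger head, 122 mm tall; bottle 54 mm in diameter up to 60 mm, narrowing to a 26 mm neck; the head is a block 44 mm long (its x, from -16 to +28 mm of the axis) and 24 mm wide (its y), from 84 to 122 mm above its foot, best grasped across its width. The point lies on the bottle's axis half-way up, 61 mm above its foot; x points to the nozzle, z up. About 0.2 kg. Stands on another of the white spots of the kit board.
- jar_center (a point): Black round jar with an orange band and a white lid, a plain cylinder 54 mm in diameter and 95 mm tall (lid the top 23 mm, fixed on). The point lies on its axis half-way up, 47.5 mm above its foot; its z axis is up. About 0.25 kg. Stands on the remaining white spot of the kit board.
- block_center (a point): Bare steel step block, 30 mm wide (its x), 60 mm long (its y), four steps each 15 mm long and 22, 28, 34 and 40 mm high, rising towards +y. The point lies over the middle of its footprint, 20 mm above its underside; z is up. About 0.43 kg. Lies on the kit board among the containers; once they are away it is free to be grasped across its 30 mm width. Either way round on the outline is right.
- kit_board: Black fixed plate, 12 mm thick (top 12 mm above the work surface), 165 by 220 mm. Origin on its underside, below the block. Three round white spots, 63 mm in diameter, each holding one container at the start (which one varies), about 6 mm from the block: one at 48 mm along its -x (towards the robot), two at 63 mm along its +y and -y.
- green_mat: Flat green mat, fixed, 260 mm (its x) by 150 mm (its y), 4 mm thick, empty: the side area for the three containers. Origin at the centre of its underside, on the work surface.
- seat_mark (a point): Centre of the yellow rectangular outline (82 mm along its y, 52 mm along its x, outer size; inside it 72 by 42 mm) painted on the blue fixed plate, 160 mm (x) by 150 mm (y), 10 mm thick. The point lies on the plate's top; z is up. The marker lies on the same plate about 58 mm from this point along its -y.
- probe_center (a point): Small steel probe with a brass top standing on the kit board behind the containers, 20 mm in diameter, 34 mm tall; point at its centre, 17 mm up. To be left alone.
- nut_center (a point): Brass hexagon nut, 22 mm across flats, 12 mm high, lying on the kit board behind the containers; point at its centre. To be left alone.
- marker_center (a point): Yellow marker with a black cap, 95 mm long (its x), 14 mm thick, lying on the blue plate beside the outline; point at its centre. To be left alone.
Mind the look-alikes: they are no part of the job. Leave any purple look-alike of the part that bears sprayer_center alone. Leave any pink look-alike of the part that bears seat_mark alone.

How it is judged (in metres and radians):
On the way, in this order (a step that is already met when the one before it is completed fails the run):
1. all three containers stand on the green mat, released, while the block is still in its place (x of aerosol_center in the frame of green_mat between -0.115 and 0.115 m and y of aerosol_center in the frame of green_mat between -0.06 and 0.06 m and z of aerosol_center in the frame of green_mat below 0.0675 m and angle between each of aerosol_center, sprayer_center, jar_center's own z axis and vertical below 0.12 rad and contact force between each of aerosol, sprayer, jar and the fingers below 0.2 N and x of sprayer_center in the frame of green_mat between -0.115 and 0.115 m and y of sprayer_center in the frame of green_mat between -0.06 and 0.06 m and z of sprayer_center in the frame of green_mat below 0.071 m and x of jar_center in the frame of green_mat between -0.115 and 0.115 m and y of jar_center in the frame of green_mat between -0.06 and 0.06 m and z of jar_center in the frame of green_mat below 0.0575 m and distance of block_center from where it was at the start of the episode below 0.02 m), for 0.2 s.
2. the block lies inside the outline on the blue plate, released, with the containers still on the mat (horizontal distance between block_center and seat_mark below 0.012 m and z of block_center in the frame of seat_mark between 0.015 and 0.024 m and angle between the y axis of block_center and the y axis of seat_mark, either way round below 0.2 rad and angle between block_center's own z axis and vertical below 0.1 rad and contact force between each of step_block, aerosol, sprayer, jar and the fingers below 0.2 N and x of aerosol_center in the frame of green_mat between -0.115 and 0.115 m and y of aerosol_center in the frame of green_mat between -0.06 and 0.06 m and z of aerosol_center in the frame of green_mat below 0.0675 m and angle between each of aerosol_center, sprayer_center, jar_center's own z axis and vertical below 0.12 rad and x of sprayer_center in the frame of green_mat between -0.115 and 0.115 m and y of sprayer_center in the frame of green_mat between -0.06 and 0.06 m and z of sprayer_center in the frame of green_mat below 0.071 m and x of jar_center in the frame of green_mat between -0.115 and 0.115 m and y of jar_center in the frame of green_mat between -0.06 and 0.06 m and z of jar_center in the frame of green_mat below 0.0575 m), for 0.2 s.
At the end, for the whole second after the job is handed in: Block flat on the blue plate, its centre within 12 mm of the outline's centre and its length within 0.2 rad of the outline's; each container upright (within 0.1 rad) on the kit board within 15 mm of where it stood at the start; all released and at rest (horizontal distance between block_center and seat_mark below 0.012 m and z of block_center in the frame of seat_mark between 0.015 and 0.024 m and angle between the y axis of block_center and the y axis of seat_mark, either way round below 0.2 rad and angle between each of block_center, aerosol_center, sprayer_center, jar_center's own z axis and vertical below 0.1 rad and contact force between each of step_block, aerosol, sprayer, jar and the fingers below 0.2 N and linear speed of each of step_block, aerosol, sprayer, jar below 0.02 m/s and distance of each of aerosol_center, sprayer_center, jar_center from where it was at the start of the episode below 0.015 m); the robot touches nothing.
It fails at once if a container is tipped by more than 0.5 rad (angle between any of aerosol_center, sprayer_center, jar_center's own z axis and vertical above 0.5 rad).
It fails at once if the probe, nut or marker is shifted by more than 20 mm (distance of any of probe_center, nut_center, marker_center from where it was at the start of the episode above 0.02 m).
It also fails if it takes over 147 s, if anything falls off the work surface, if the arm or the gripper's body presses on something with over 40 N, if the wrist force passes 120 N, or if a joint passes its speed limit or range.

## Working session

There is one attempt and no reset: what is moved stays moved. The work goes in short steps, Python scripts to look and compute and a tool call to move; the robot and the scene stay as the last step left them, time stands still between calls to the robot, and variables do not carry over. Pictures are saved under pics/ and viewed, at most 14 in all, crops included, and the job is handed in when it is done.

Besides the shell and the picture viewer there is one more tool, called after "Call:" as a command line: name --argument value ..., lists and objects as JSON in quotes. arm_command: Moves the arm, as the interface text tells. Its arguments: {"type":"object","properties":{"steps":{"type":"array","items":{"type":"number"}},"grip":{"type":"number"}},"required":["steps"]}

```bash
mkdir -p pics; python3 - <<'E'
from bench import *
import cv2
for n in("top","side"):
    im=get_image(n); cv2.imwrite(f"pics/{n}0.png",im[:,:,::-1]); c=get_calibration(n); print(n,c["camera_matrix"],c["cam_to_world"])
s=read_state(); print(s)
E
```

```text
top [[386.73317396   0.         254.76134688]
 [  0.         386.73317396 193.86970752]
 [  0.           0.           1.        ]] [[ 2.82281937e-02 -9.98002448e-01  5.65179889e-02  4.48748899e+02]
 [-9.99352701e-01 -2.69145936e-02  2.38701231e-02 -5.96088570e+01]
 [-2.23012826e-02 -5.71552154e-02 -9.98116193e-01  1.01548764e+03]
 [ 0.00000000e+00  0.00000000e+00  0.00000000e+00  1.00000000e+00]]
side [[419.26562047   0.         256.90357687]
 [  0.         419.26562047 182.67148999]
 [  0.           0.           1.        ]] [[-7.54649098e-01 -4.93920757e-01  4.31910898e-01 -1.89826546e+00]
 [-6.55841852e-01  5.87296123e-01 -4.74293927e-01  5.01604324e+02]
 [-1.93959802e-02 -6.41190728e-01 -7.67136394e-01  9.76281169e+02]
 [ 0.00000000e+00  0.00000000e+00  0.00000000e+00  1.00000000e+00]]
{'clock': 0.1, 'joints': array([-9.27430801e-01,  3.85492869e-01,  6.73700834e-03, -4.15759684e-04,
       -1.19398242e+00, -2.58582615e-01]), 'joint_vel': array([-0.00049223, -0.00363018,  0.00324893,  0.00134121, -0.00075304,
        0.00165141]), 'joint_efforts': array([-6.80437770e-04, -3.93319881e+01,  1.88928545e+01,  4.19791147e+00,
       -2.58956279e-03, -1.06581879e-06]), 'position': array([ 234.40187693, -578.81375248,  230.31587086]), 'ee_rot': array([-1.91131413e-01,  9.81563958e-01,  9.58116946e-04, -2.49290334e-04]), 'contact_force': array([ 0.35582027, -0.93569552,  0.55166621]), 'wrist_torque': array([-0.01199458,  0.01096725,  0.0056938 ]), 'grasp_force': 0.0, 'gripper_width': 85.46707587056491}
```

View pics/top0.png

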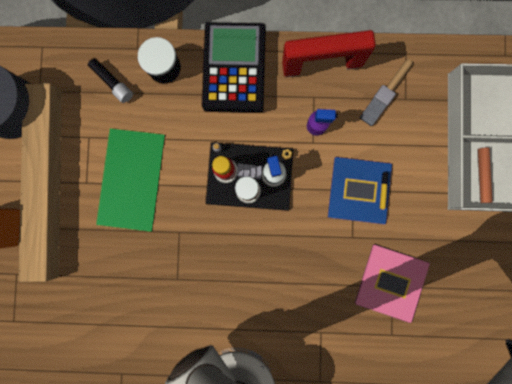

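View pics/side0.png

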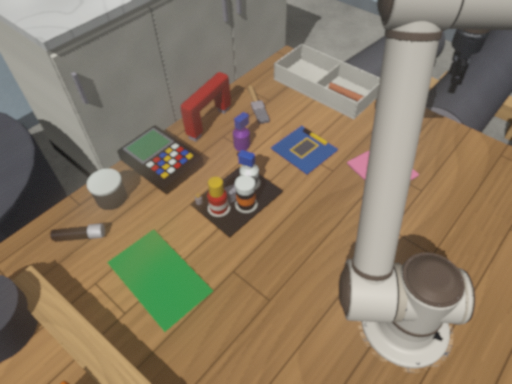

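The top view shows the board at about (250,175), with the aerosol at (224,168), the sprayer at (275,170) and the jar at (247,188). The mat is at (131,180) and the blue plate at (361,190), with the marker at (384,190). In the side view the aerosol is at (217,197), the sprayer at (248,168) and the jar at (245,193). Next I measure.

```bash
cat > h.py <<'E'
from bench import *
import cv2, numpy as np
def ray(c,u,v,z):
    M=c["cam_to_world"];K=c["camera_matrix"]
    d=M[:3,:3]@np.linalg.solve(K,[u,v,1.]);o=M[:3,3]
    return o+d*(z-o[2])/d[2]
def mask(im,lo,hi):
    return cv2.inRange(cv2.cvtColor(im,cv2.COLOR_RGB2HSV),np.array(lo),np.array(hi))
def blobs(m,amin=15):
    n,l,s,c=cv2.connectedComponentsWithStats(m)
    return [(int(s[i,4]),c[i].round(1),l==i) for i in range(1,n) if s[i,4]>=amin]
def quad(c,b,z):
    p,=[np.vstack([k.reshape(-1,2) for k in cv2.findContours(b.astype(np.uint8),0,1)[0]])]
    w=np.array([ray(c,*q,z)[:2] for q in p],np.float32)
    return cv2.minAreaRect(w)
E
python3 - <<'E'
from h import *
im=get_image("top");c=get_calibration("top")
cv2.imwrite("pics/top1.png",cv2.resize(im[130:240,90:410,::-1],None,fx=2.5,fy=2.5,interpolation=cv2.INTER_CUBIC))
def rep(n,lo,hi,z,a=15,box=(90,130,410,240)):
    m=mask(im,lo,hi); k=np.zeros_like(m);x0,y0,x1,y1=box;k[y0:y1,x0:x1]=m[y0:y1,x0:x1]
    for A,ce,b in blobs(k,a): print(n,A,ce,ray(c,*ce,z).round(1),[np.round(t,1) for t in quad(c,b,z)])
rep("green",(50,100,60),(75,255,255),4,300)
rep("blue",(105,150,60),(120,255,255),10,100)
rep("bhead",(105,150,60),(120,255,255),134,20,(200,130,300,200))
rep("yel",(20,110,60),(32,255,255),10,15,(330,150,400,230))
rep("cap",(18,130,100),(34,255,255),127,15,(200,140,300,210))
rep("black",(0,0,0),(180,255,45),12,300)
rep("lid",(0,0,170),(180,40,255),107,30,(200,140,300,210))
E
```

```text
green 5385 [130.4 179.7] [534.7 294.5   4. ] [array([535.7, 294.8]), array([149. , 258.6]), np.float64(84.9)]
blue 196 [273.9 164.9] [582.8 -83.4  10. ] [array([581.9, -83.6]), array([51. , 29.8]), np.float64(15.6)]
blue 2234 [356.3 190.1] [ 522.6 -298.4   10. ] [array([ 523. , -306.7]), array([145.8, 154.3]), np.float64(84.9)]
bhead 196 [273.9 164.9] [566.3 -80.5 134. ] [array([565.5, -80.6]), array([44.7, 26.1]), np.float64(15.6)]
yel 217 [359.7 189.5] [ 524.4 -307.1   10. ] [array([ 523.8, -307.6]), array([81.3, 51. ]), np.float64(84.4)]
yel 141 [383.2 195.6] [ 510.2 -367.7   10. ] [array([ 510.4, -367.8]), array([14.2, 65.5]), np.float64(86.5)]
cap 18 [215.9 145.9] [608.2  55.1 127. ] [array([608. ,  54.8]), array([10.5,  8.3]), np.float64(64.8)]
cap 67 [286.3 153.5] [ 594.4 -108.6  127. ] [array([ 594.5, -109.1]), array([21. , 20.8]), np.float64(1.4)]
cap 250 [220.6 164.4] [565.3  42.7 127. ] [array([565.7,  42.4]), array([39.7, 37.7]), np.float64(46.6)]
black 2747 [250.3 177.7] [547.5 -22.8  12. ] [array([552.6, -21.6]), array([218.5, 159.5]), np.float64(86.9)]
lid 107 [269.7 174.9] [545.9 -71.8 107. ] [array([546.9, -72. ]), array([45.3, 20.8]), np.float64(44.0)]
lid 388 [246.1 187.8] [514.  -17.1 107. ] [array([514.7, -18. ]), array([49.6, 49.6]), np.float64(1.6)]
```

View pics/top1.png

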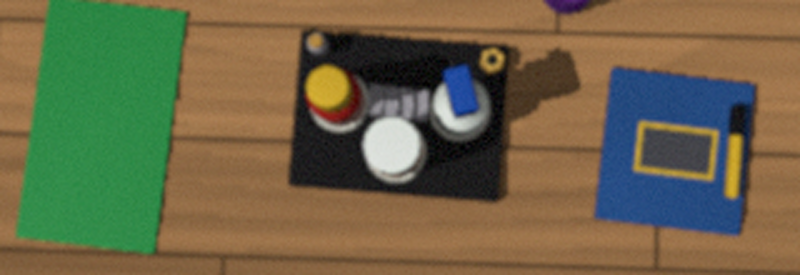

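The crop confirms the layout, and the positions agree with the nominal geometry. The kit origin is about (562,-20.5), yaw -3°. The aerosol is on the +y spot at (565.5,42.5), the jar on -x at (514.5,-18) and the sprayer on -y at (559.5,-82.5) with its nozzle at about +16°. The mat is at (535.7,294.8) and the seat at (523.8,-307.6), yaw -5°.

I first square the tool so that tool x = -X, y = +Y, z = down, then go above the aerosol.

Call:
arm_command --steps '[0,0,-0.006,0.128,0,0,-0.006,0.128,0,0,-0.006,0.1287,-0.02068,0.03886,0,0,-0.02068,0.03886,0,0,-0.02068,0.03886,0,0,-0.02068,0.03886,0,0,-0.02068,0.03886,0,0,-0.02068,0.03886,0,0,-0.02068,0.03886,0,0,-0.02068,0.03886,0,0,-0.02068,0.03886,0,0,-0.02068,0.03886,0,0,-0.02068,0.03886,0,0,-0.02068,0.03886,0,0,-0.02068,0.03886,0,0,-0.02068,0.03886,0,0,-0.02068,0.03886,0,0,-0.02068,0.03886,0,0]' --grip 0.0854

```text
clock: 2.52
position: [565.7, 43.9, 249.1]
ee_rot: [-0.0, 1.0, -0.0, -0.0]
contact_force: [-0.5, -0.6, 0.8]
gripper_width: 85.3
grasp_force: 0.0
```

Call:
arm_command --steps '[0,0,0,0,0,0,0,0]' --grip 0.066

```text
clock: 2.78
position: [564.9, 42.3, 248.8]
ee_rot: [-0.0, 1.0, -0.0, -0.001]
contact_force: [-0.4, -0.1, -0.3]
gripper_width: 65.9
grasp_force: 0.0
```

```bash
python3 - <<'E'
from h import *
s=read_state();print(s["position"],s["ee_rot"],s["gripper_width"],s["clock"],s["contact_force"])
im=get_image("wrist");cv2.imwrite("pics/w1.png",im[:,:,::-1]);c=get_calibration("wrist");print(c)
E
```

```text
[564.91289911  42.31172747 248.79756631] [-1.14332440e-04  9.99999739e-01 -1.65015138e-04 -6.93686948e-04] 65.89681381826794 2.775 [-0.44662603 -0.09593386 -0.28318378]
{'camera_matrix': array([[290.6200093 ,   0.        , 264.07133278],
       [  0.        , 290.6200093 , 194.6157691 ],
       [  0.        ,   0.        ,   1.        ]]), 'cam_to_world': array([[ 1.19887333e-03,  9.45063874e-01,  3.26883520e-01,
         4.81309398e+02],
       [ 9.99999276e-01, -1.16659896e-03, -2.94789821e-04,
         4.14908061e+01],
       [ 1.02746764e-04,  3.26883637e-01, -9.45064589e-01,
         3.91344034e+02],
       [ 0.00000000e+00,  0.00000000e+00,  0.00000000e+00,
         1.00000000e+00]])}
```

View pics/w1.png

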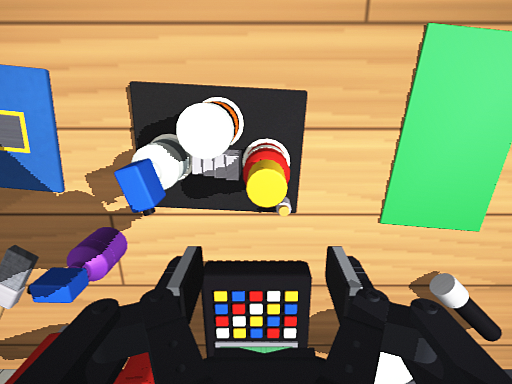

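The wrist view shows the cap centre at about (268,187), the lid at (205,130) and the head at (140,185), with the block at (216,163). I check these against the top-camera estimates.

```bash
python3 - <<'E'
from h import *
im=cv2.imread("pics/w1.png")[:,:,::-1].copy();c=get_calibration("wrist")
def rep(n,lo,hi,z,a,box):
    m=mask(im,lo,hi); k=np.zeros_like(m);x0,y0,x1,y1=box;k[y0:y1,x0:x1]=m[y0:y1,x0:x1]
    for A,ce,b in blobs(k,a): print(n,A,ce,[np.round(t,1) for t in quad(c,b,z)])
rep("cap",(22,150,225),(34,255,255),127,100,(240,140,275,215))
rep("lid",(0,0,235),(180,30,255),107,300,(170,90,250,160))
rep("head",(105,150,150),(122,255,255),134,100,(100,140,170,215))
for p in [(137,82),(306,92),(127,206),(297,212)]: print(ray(c,*p,12)[:2].round(1))
E
```

```text
cap 907 [262.1 187.5] [array([566. ,  37.9]), array([37.2, 25.9]), np.float64(0.6)]
lid 2571 [204.6 130.7] [array([515.6, -15.5]), array([54.5, 53.1]), np.float64(89.9)]
head 1685 [140.4 185.4] [array([562.2, -72.9]), array([44.4, 37.4]), np.float64(17.5)]
[ 467.2 -113.2]
[478.9  93.1]
[ 629.1 -150.6]
[638.5  87.8]
```

Both views agree to within 2 mm. I descend on the cap and grip.

Call:
arm_command --steps '[0,0.001,0.04,0,0,0,0.04,0,0,0,0.04,0,0,0,0.025,0,0,0,0.015,0,0,0,0,0]'

```text
clock: 3.58
position: [565.0, 42.7, 88.9]
ee_rot: [0.0, 1.0, -0.0, -0.001]
contact_force: [0.8, 0.4, -0.1]
gripper_width: 66.0
grasp_force: 0.0
```

Call:
arm_command --steps '[0,0,0,0,0,0,0,0,0,0,0,0,0,0,0,0,0,0,0,0]' --grip 0.0

```text
clock: 4.2
position: [566.7, 43.9, 90.9]
ee_rot: [-0.0, 1.0, 0.0, 0.002]
contact_force: [-0.6, 1.4, 6.4]
gripper_width: 38.4
grasp_force: 60.9
```

Call:
arm_command --steps '[0,0,-0.03,0,0,0,-0.03,0,0.003,0.0255,0,0,0.003,0.0255,0,0,0.003,0.0255,0,0,0.003,0.0255,0,0,0.003,0.0255,0,0,0.003,0.0255,0,0,0.003,0.0255,0,0,0.003,0.0255,0,0,0.003,0.0255,0,0,0.003,0.0225,0,0,0,0,0,0,0,0,0.03,0,0,0,0.02,0,0,0,0.01,0,0,0,0.004,0,0,0,0,0]'

```text
clock: 6.45
position: [535.8, 295.6, 85.7]
ee_rot: [-0.0, 1.0, 0.0, 0.0]
contact_force: [0.4, 0.5, -1.4]
gripper_width: 38.6
grasp_force: 61.0
```

Call:
arm_command --steps '[0,0,0.002,0,0,0,0.0015,0,0,0,0,0,0,0,0,0]'

```text
clock: 6.95
position: [535.9, 295.9, 83.0]
ee_rot: [-0.0, 1.0, 0.0, 0.001]
contact_force: [-0.9, -0.3, 6.2]
gripper_width: 38.6
grasp_force: 61.7
```

Call:
arm_command --steps '[0,0,0,0,0,0,0,0,0,0,0,0,0,0,-0.01,0,0,0,-0.04,0,0,0,-0.04,0,0.002,-0.0312,0,0,0.002,-0.0312,0,0,0.002,-0.0312,0,0,0.002,-0.0312,0,0,0.002,-0.0312,0,0,0.002,-0.0312,0,0,0.002,-0.0312,0,0,0.002,-0.0312,0,0,0.002,-0.0312,0,0,0.002,-0.0312,0,0,0,0,0,0,0,0,0,0]' --grip 0.067

```text
clock: 9.2
position: [515.7, -16.2, 172.3]
ee_rot: [0.0, 1.0, 0.0, 0.0]
contact_force: [0.4, 0.5, 0.6]
gripper_width: 67.0
grasp_force: 0.0
```

```bash
python3 - <<'E'
from h import *
s=read_state();print(s["position"],s["gripper_width"],s["contact_force"])
a=get_image("wrist");b=get_image("side")
cv2.imwrite("pics/w2.png",np.hstack([cv2.resize(a,(400,300)),cv2.resize(b,(400,300))])[:,:,::-1])
E
```

```text
[515.73296063 -16.24765921 172.31484882] 66.97425721620176 [0.3819473  0.48539237 0.60785448]
```

View pics/w2.png

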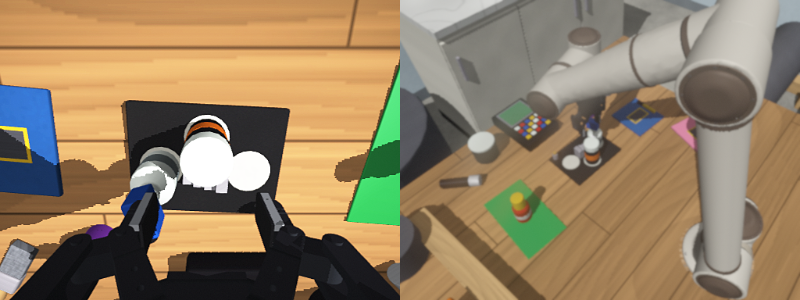

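The aerosol stands on the mat at (520,208) in the side half, and the gripper is centred over the jar lid. I descend and grip the jar.

Call:
arm_command --steps '[0,0,0.04,0,0,0,0.03,0,0,0,0.02,0,0,0,0.0105,0,0,0,0,0]'

```text
clock: 9.93
position: [515.4, -16.1, 70.9]
ee_rot: [-0.001, 1.0, -0.0, -0.001]
contact_force: [-0.1, -0.4, -0.2]
gripper_width: 66.9
grasp_force: 0.0
```

Call:
arm_command --steps '[0,0,0,0,0,0,0,0,0,0,0,0,0,0,0,0]' --grip 0.0

```text
clock: 10.42
position: [516.5, -16.2, 72.4]
ee_rot: [-0.0, 1.0, 0.0, 0.001]
contact_force: [-0.4, 1.1, 6.1]
gripper_width: 52.4
grasp_force: 63.5
```

Call:
arm_command --steps '[0,0,-0.03,0,0,0,-0.03,0,0.006,0.0265,0,0,0.006,0.0265,0,0,0.006,0.0335,0,0,0.006,0.0335,0,0,0.006,0.0335,0,0,0.006,0.0335,0,0,0.006,0.0335,0,0,0.006,0.0335,0,0,0.006,0.0335,0,0,0.0055,0.0315,0,0,0,0,0,0,0,0,0.03,0,0,0,0.02,0,0,0,0.01,0,0,0,0.005,0,0,0,0.0025,0,0,0,0,0,0,0,0,0]'

```text
clock: 12.92
position: [456.3, 302.8, 64.5]
ee_rot: [-0.0, 1.0, 0.001, 0.001]
contact_force: [-0.6, 0.1, -0.3]
gripper_width: 52.1
grasp_force: 63.8
```

Call:
arm_command --steps '[0,0,0.0015,0,0,0,0,0]'

```text
clock: 13.18
position: [456.4, 302.9, 64.5]
ee_rot: [-0.0, 1.0, 0.0, 0.001]
contact_force: [-3.4, -1.4, 10.0]
gripper_width: 52.3
grasp_force: 64.9
```

Call:
arm_command --steps '[0,0,0,0,0,0,0,0,0,0,0,0,0,0,-0.015,0,0,0,-0.04,0,0,0,-0.05,0,-0.01085,-0.0383,0,0,-0.01085,-0.0383,0,0,-0.01085,-0.0383,0,0,-0.01085,-0.0383,0,0,-0.01085,-0.0383,0,0,-0.01085,-0.0383,0,0,-0.01085,-0.0383,0,0,-0.01085,-0.0383,0,0,-0.01085,-0.0383,0,0,-0.01085,-0.0383,0,0,0,0,0,-0.14,0,0,0,-0.14,0,0,0,0]' --grip 0.067

```text
clock: 15.55
position: [564.6, -80.7, 168.2]
ee_rot: [-0.139, 0.99, -0.0, 0.001]
contact_force: [1.7, -0.1, 0.3]
gripper_width: 67.2
grasp_force: 0.0
```

```bash
python3 - <<'E'
from h import *
s=read_state();print(s["position"],s["ee_rot"],s["gripper_width"],s["contact_force"])
a=get_image("wrist");b=get_image("side");c=get_calibration("wrist");np.save("cw.npy",c["cam_to_world"])
cv2.imwrite("pics/w3a.png",a[:,:,::-1])
cv2.imwrite("pics/w3.png",np.hstack([cv2.resize(a,(400,300)),cv2.resize(b,(400,300))])[:,:,::-1])
for z in (134,125):
  for A,ce,bl in blobs(mask(a,(105,150,60),(122,255,255)),200):
    print(A,ce,[np.round(t,1) for t in quad(c,bl,z)])
E
```

```text
[564.61099585 -80.67203356 168.15258655] [-1.38660604e-01  9.90339829e-01 -5.40018405e-05  5.06206800e-04] 67.16574632863913 [ 1.66093959 -0.09096302  0.29466752]
15621 [74.9 78.2] [array([ 508.1, -214.4]), array([74.2, 92.3]), np.float64(84.6)]
2467 [265.2 219.1] [array([560.2, -81.5]), array([52.3, 23.4]), np.float64(17.1)]
1611 [ 89.2 298.3] [array([ 656.4, -190.3]), array([30.6, 67.2]), np.float64(38.0)]
15621 [74.9 78.2] [array([ 509.3, -220. ]), array([78., 97.]), np.float64(84.6)]
2467 [265.2 219.1] [array([564.1, -80.4]), array([54.9, 24.6]), np.float64(17.1)]
1611 [ 89.2 298.3] [array([ 665.2, -194.7]), array([32.2, 70.7]), np.float64(38.0)]
```

View pics/w3.png

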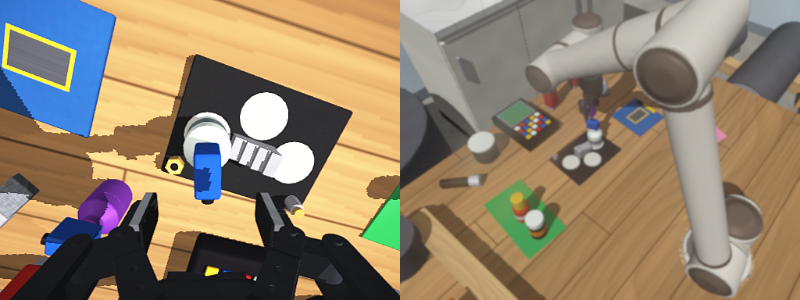

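Both placed containers stand on the mat at (520,205) and (534,222). The head at (207,170) is centred between the fingers and aligned with them. I descend and grip it.

Call:
arm_command --steps '[0,0,0.03,0,0,0,0.025,0,0,0,0.015,0,0,0,0,0]'

```text
clock: 16.15
position: [564.0, -80.4, 96.5]
ee_rot: [-0.139, 0.99, -0.0, -0.001]
contact_force: [0.5, -0.8, 0.1]
gripper_width: 67.1
grasp_force: 0.0
```

Call:
arm_command --steps '[0,0,0,0,0,0,0,0,0,0,0,0,0,0,0,0,0,0,0,0]' --grip 0.0

```text
clock: 16.77
position: [565.2, -80.3, 98.4]
ee_rot: [-0.14, 0.99, -0.0, 0.001]
contact_force: [-0.5, 1.3, 5.0]
gripper_width: 23.7
grasp_force: 59.6
```

Call:
arm_command --steps '[0,0,-0.03,0,0,0,-0.03,0,0,0,0,0.14,0,0,0,0.14,-0.0049,0.03,0,0,-0.0049,0.034,0,0,-0.0049,0.034,0,0,-0.0049,0.034,0,0,-0.0049,0.034,0,0,-0.0049,0.034,0,0,-0.0049,0.034,0,0,-0.0049,0.034,0,0,-0.0049,0.034,0,0,-0.0049,0.034,0,0,-0.0045,0.032,0,0,0,0,0,0,0,0,0.03,0,0,0,0.02,0,0,0,0.01,0,0,0,0.005,0]'

```text
clock: 19.27
position: [617.8, 286.8, 91.6]
ee_rot: [0.0, 1.0, -0.0, -0.0]
contact_force: [-1.1, -0.7, -1.7]
gripper_width: 23.1
grasp_force: 59.7
```

Call:
arm_command --steps '[0,0,0.0025,0,0,0,0.0015,0,0,0,0,0,0,0,0,0]'

```text
clock: 19.77
position: [618.2, 287.4, 90.4]
ee_rot: [-0.0, 1.0, 0.0, 0.001]
contact_force: [-2.7, -2.3, 4.6]
gripper_width: 23.6
grasp_force: 60.9
```

Call:
arm_command --steps '[0,0,0,0,0,0,0,0,0,0,0,0,0,0,-0.015,0,0,0,-0.03,0,0,0,-0.04,0,0.0056,-0.03085,0,0,0.0056,-0.03085,0,0,0.0056,-0.03085,0,0,0.0056,-0.03085,0,0,0.0056,-0.03085,0,0,0.0056,-0.03085,0,0,0.0056,-0.03085,0,0,0.0056,-0.03085,0,0,0.0056,-0.03085,0,0,0.0056,-0.03085,0,0,0,0,0,0,0,0,0,0]' --grip 0.06

```text
clock: 22.02
position: [562.5, -20.7, 174.1]
ee_rot: [-0.0, 1.0, 0.0, 0.001]
contact_force: [-0.2, 0.2, -0.8]
gripper_width: 60.1
grasp_force: 0.0
```

```bash
python3 - <<'E'
from h import *
s=read_state();print(s["position"],s["joints"],s["gripper_width"],s["contact_force"])
a=get_image("wrist");b=get_image("top");c=get_calibration("wrist");ct=get_calibration("top")
cv2.imwrite("pics/w4.png",np.hstack([a[:,:400],cv2.resize(b[120:240,90:210],(384,384))])[:,:,::-1])
m=cv2.inRange(cv2.cvtColor(a,cv2.COLOR_RGB2HSV),(0,0,215),(180,40,255))
for A,ce,bl in blobs(m,300): print("white",A,ce,ray(c,*ce,12)[:2].round(1),[np.round(t,1) for t in quad(c,bl,12)])
for A,ce,bl in blobs(mask(a,(18,150,120),(34,255,255)),100): print("yel",A,ce,[np.round(t,1) for t in quad(c,bl,10)])
E
```

```text
[562.47885671 -20.66657452 174.12530864] [ 2.51183005e-01  3.27273461e-01 -2.31744984e-01  8.79215486e-05
 -1.01010658e+00 -1.82196991e+00] 60.0534283827903 [-0.2197549   0.156632   -0.75151315]
white 2970 [268.5 130.3] [514.3 -16. ] [array([515.3, -16. ]), array([61.9, 62.1]), np.float64(25.4)]
white 2213 [204.2 171.7] [558.1 -85.1] [array([559.2, -84.7]), array([55.7, 62.1]), np.float64(77.7)]
white 2897 [319.3 179.5] [566.8  39.5] [array([565.7,  38.2]), array([75.1, 61.7]), np.float64(85.4)]
white 537 [264.3 183.3] [571.2 -20.3] [array([572.2, -19.5]), array([28.6, 34.2]), np.float64(87.0)]
yel 502 [ 20.8 142.6] [array([ 526.4, -283.4]), array([36.9, 52. ]), np.float64(84.5)]
yel 113 [187.7 216.1] [array([ 613. , -106.8]), array([25.6, 11.7]), np.float64(9.7)]
yel 192 [264.7 338.6] [array([790.9, -19.9]), array([20.3, 20.7]), np.float64(90.0)]
```

View pics/w4.png

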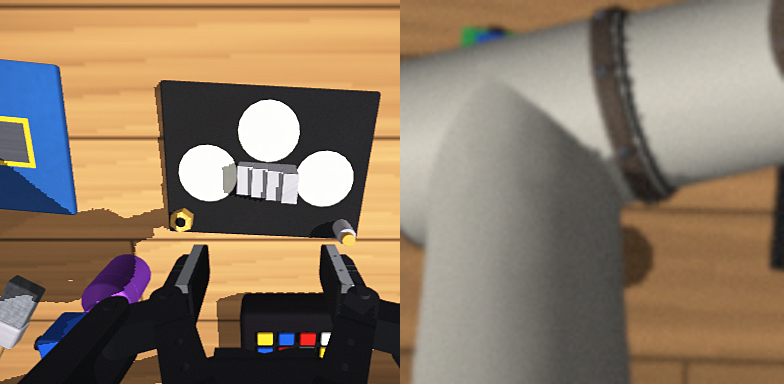

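The block is undisturbed at (267,183), the spots are free, and the probe and nut are in place. I turn the tool and descend on the block.

Call:
arm_command --steps '[0,0.001,0,-0.1517,0,0,0,-0.1517,0,0,0,-0.1517,0,0,0,-0.1517,0,0,0,-0.1517,0,0,0,-0.1517,0,0,0,-0.1517,0,0,0,-0.1517,0,0,0,-0.1517,0,0,0,-0.1517,0,0,0.05,0,0,0,0.04,0,0,0,0,0]'

```text
clock: 23.75
position: [559.9, -19.6, 80.5]
ee_rot: [-0.688, 0.726, 0.002, -0.003]
contact_force: [0.6, -0.6, 0.6]
gripper_width: 60.0
grasp_force: 0.0
```

```bash
python3 - <<'E'
from h import *
s=read_state();print(s["position"],s["ee_rot"],s["joints"],s["gripper_width"])
a=get_image("wrist");b=get_image("side");c=get_calibration("wrist")
cv2.imwrite("pics/w5.png",np.hstack([cv2.resize(a,(400,300)),cv2.resize(b[160:360,80:280],(300,300))])[:,:,::-1])
E
```

```text
[559.89027573 -19.63671671  80.52845645] [-0.68819506  0.72551644  0.00192636 -0.003123  ] [ 2.54002312e-01  4.34082755e-01 -3.39898398e-01 -4.85833865e-04
 -8.04145562e-01 -3.06450878e-01] 60.03247544224124
```

View pics/w5.png

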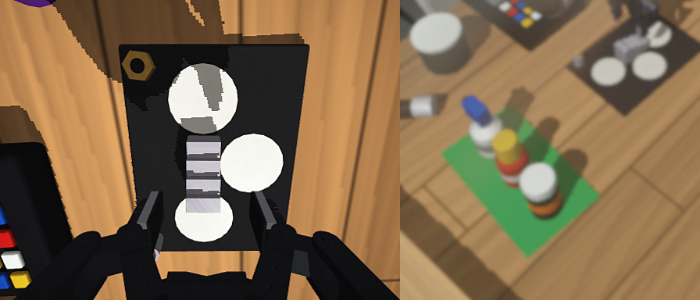

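All three stand on the mat, and the block lies between the fingers. I go down and grip.

Call:
arm_command --steps '[0,0,0.03,0,0,0,0.02,0,0,0,0.015,0,0,0,0,0]'

```text
clock: 24.35
position: [562.3, -19.8, 18.6]
ee_rot: [-0.688, 0.726, -0.0, 0.0]
contact_force: [1.1, -0.0, 0.5]
gripper_width: 59.9
grasp_force: 0.0
```

Call:
arm_command --steps '[0,0,0,0,0,0,0,0,0,0,0,0,0,0,0,0,0,0,0,0]' --grip 0.0

```text
clock: 24.98
position: [562.8, -19.8, 19.7]
ee_rot: [-0.688, 0.726, -0.001, 0.001]
contact_force: [-1.1, 0.6, 6.9]
gripper_width: 29.2
grasp_force: 61.1
```

Call:
arm_command --steps '[0,0,-0.03,0,0,0,-0.03,0,0,0,-0.03,0,0,0,0,0]'

```text
clock: 25.48
position: [563.0, -19.7, 109.8]
ee_rot: [-0.688, 0.726, -0.001, 0.002]
contact_force: [0.2, -0.0, -3.8]
gripper_width: 28.6
grasp_force: 60.6
```

Call:
arm_command --steps '[0.0288,0.0023,0,0,0.0288,0.0023,0,0,0.0288,0.0023,0,0,0.0288,0.0023,0,0,0.0288,0.0023,0,0,0.0288,0.0023,0,0,0.0288,0.0023,0,0,0.0288,0.0023,0,0,0.0288,0.0023,0,0,0.0288,0.0023,0,0,0,0,0,0.038,0,0,0,0,0,0,0,0]'

```text
clock: 27.1
position: [522.8, -305.8, 106.8]
ee_rot: [-0.674, 0.739, 0.001, -0.001]
contact_force: [-0.2, 0.1, -3.7]
gripper_width: 28.7
grasp_force: 60.4
```

```bash
python3 - <<'E'
from h import *
s=read_state();print(s["position"],s["ee_rot"],s["gripper_width"])
a=get_image("wrist");c=get_calibration("wrist");np.save("cw.npy",c["cam_to_world"])
cv2.imwrite("pics/w6.png",a[:,:,::-1])
for A,ce,bl in blobs(mask(a,(18,150,110),(34,255,255)),100): print("yel",A,ce,[np.round(t,1) for t in quad(c,bl,10)])
E
```

```text
[ 522.83188974 -305.76129727  106.84379244] [-6.74171462e-01  7.38573731e-01  1.19266750e-03 -5.11472686e-04] 28.65266350494143
yel 1367 [275.4 128.4] [array([ 509.7, -363. ]), array([13.5, 66.3]), np.float64(84.7)]
yel 887 [261.6 168.3] [array([ 523.8, -318.5]), array([56.5, 51.3]), np.float64(84.7)]
```

View pics/w6.png

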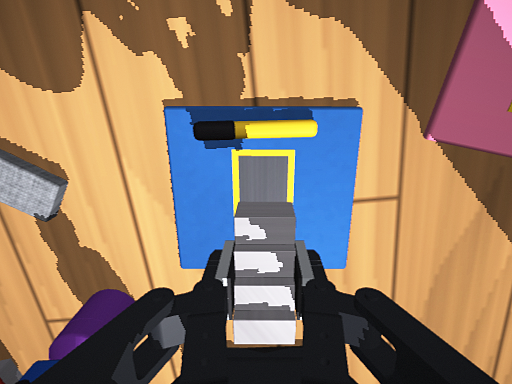

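```bash
python3 - <<'E'
from h import *
c=get_calibration("wrist")
for p in [(235,203),(265,202),(295,202)]: print(ray(c,*p,100.5)[:2].round(1))
print(c["cam_to_world"][:3,3])
a=cv2.imread("pics/w6.png");print(cv2.cvtColor(a,cv2.COLOR_BGR2GRAY)[195:250,265].tolist())
E
```

```text
[ 537.4 -335.6]
[ 521.  -334.6]
[ 504.6 -333.1]
[ 516.59762601 -390.56233616  249.42808423]
[116, 115, 116, 114, 115, 118, 113, 98, 96, 98, 94, 96, 99, 98, 96, 97, 97, 97, 93, 93, 98, 88, 130, 114, 113, 114, 115, 115, 112, 110, 114, 112, 114, 114, 107, 102, 96, 89, 220, 222, 219, 216, 255, 126, 101, 111, 115, 113, 118, 78, 97, 98, 96, 95, 92]
```

The block's end edge at row 202 puts its centre about 1 mm off the outline's centre (marker at row 128, clear). I correct that and lower.

Call:
arm_command --steps '[0.001,-0.001,0.03,0,0,0,0.03,0,0,0,0.015,0,0,0,0.008,0,0,0,0.004,0,0,0,0.002,0,0,0,0,0,0,0,0,0]'

```text
clock: 28.15
position: [524.7, -307.6, 19.9]
ee_rot: [-0.674, 0.739, -0.0, 0.0]
contact_force: [0.2, -0.0, -4.4]
gripper_width: 29.0
grasp_force: 60.3
```

Call:
arm_command --steps '[0,0,0.0015,0,0,0,0.001,0,0,0,0,0,0,0,0,0]'

```text
clock: 28.65
position: [524.6, -307.5, 17.7]
ee_rot: [-0.674, 0.739, -0.0, 0.0]
contact_force: [-2.6, 1.8, 6.4]
gripper_width: 28.9
grasp_force: 61.5
```

Call:
arm_command --steps '[0,0,0,0,0,0,0,0,0,0,0,0,0,0,-0.01,0,0,0,-0.03,0,0,0,-0.04,0,0,0,-0.06,0,0,0,-0.05,0,0,0,0,0,0,0,0,0]' --grip 0.06

```text
clock: 29.9
position: [524.0, -307.1, 206.9]
ee_rot: [-0.674, 0.739, 0.0, 0.0]
contact_force: [-0.1, 0.4, 0.1]
gripper_width: 59.8
grasp_force: 0.0
```

```bash
python3 - <<'E'
from h import *
s=read_state();print(s["position"],s["ee_rot"],s["gripper_width"])
a=get_image("wrist");b=get_image("side");c=get_calibration("wrist")
cv2.imwrite("pics/w7.png",np.hstack([a[:,80:450],cv2.resize(b[60:360,80:380],(384,384))])[:,:,::-1])
for A,ce,bl in blobs(mask(a,(18,150,110),(34,255,255)),100): print("yel",A,ce,[np.round(t,1) for t in quad(c,bl,10)])
E
```

```text
[ 524.01181375 -307.10658672  206.92248562] [-6.73870571e-01  7.38849350e-01  1.10712321e-04  2.81743758e-04] 59.785488676257074
yel 1094 [475.1  69.3] [array([ 288. , -391.6]), array([81.6, 51.7]), np.float64(73.3)]
yel 682 [273.1 119.6] [array([ 508.7, -363.1]), array([13.1, 65.4]), np.float64(86.1)]
yel 711 [264.  160.8] [array([ 524. , -306.7]), array([80.9, 51.4]), np.float64(84.7)]
```

View pics/w7.png

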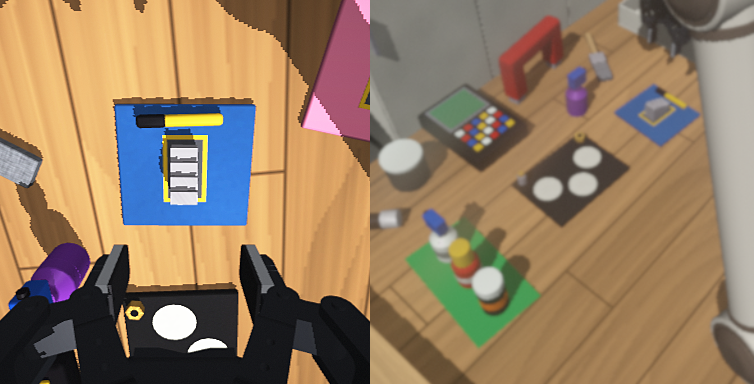

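The block sits inside the outline at image (184,172), the marker is untouched and all three containers are still on the mat. I straighten the tool and go to the sprayer.

Call:
arm_command --steps '[0,0,0,0.1643,0,0,0,0.1643,0,0,0,0.1643,0,0,0,0.1643,0,0,0,0.1643,0,0,0,0.1643,0,0,0,0.1643,0,0,0,0.1643,0,0,0,0.1646,0,0,0,0]'

```text
clock: 31.25
position: [523.9, -307.2, 205.3]
ee_rot: [-0.001, 1.0, 0.0, -0.001]
contact_force: [-0.7, -1.2, 0.5]
gripper_width: 60.0
grasp_force: 0.0
```

Call:
arm_command --steps '[-0.0067,0.0425,0,0,-0.0067,0.0425,0,0,-0.0067,0.0425,0,0,-0.0067,0.0425,0,0,-0.0067,0.0425,0,0,-0.0067,0.0425,0,0,-0.0067,0.0425,0,0,-0.0067,0.0425,0,0,-0.0067,0.0425,0,0,-0.0067,0.0425,0,0,-0.0067,0.0425,0,0,-0.0067,0.0425,0,0,-0.0067,0.0425,0,0,-0.0067,0.0425,0,0,0,0,0,0,0,0,0,0]'

```text
clock: 33.25
position: [617.8, 287.3, 205.8]
ee_rot: [-0.001, 1.0, -0.001, -0.001]
contact_force: [-0.3, -0.6, 0.5]
gripper_width: 60.6
grasp_force: 0.0
```

```bash
python3 - <<'E'
from h import *
s=read_state();print(s["position"],s["ee_rot"],s["gripper_width"])
a=get_image("wrist");cv2.imwrite("pics/w8.png",a[:,:,::-1])
E
```

```text
[617.76820939 287.25329827 205.7915823 ] [-9.58295033e-04  9.99998996e-01 -6.44390255e-04 -8.21639600e-04] 60.64201797689205
```

View pics/w8.png

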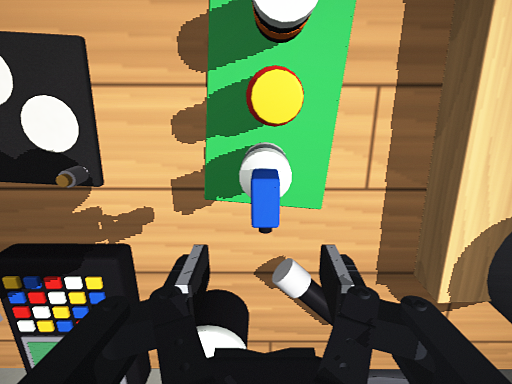

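The head at (265,195) is aligned midway between the fingers. I descend, grip and lift.

Call:
arm_command --steps '[0,0,0.05,0,0,0,0.035,0,0,0,0.02,0,0,0,0.012,0,0,0,0,0]'

```text
clock: 33.92
position: [618.0, 286.7, 89.4]
ee_rot: [0.0, 1.0, -0.0, -0.0]
contact_force: [0.1, 0.5, -0.1]
gripper_width: 59.5
grasp_force: 0.0
```

Call:
arm_command --steps '[0,0,0,0,0,0,0,0,0,0,0,0,0,0,0,0,0,0,0,0]' --grip 0.0

```text
clock: 34.55
position: [618.9, 288.1, 91.2]
ee_rot: [-0.0, 1.0, 0.001, 0.001]
contact_force: [-1.2, -0.0, 5.8]
gripper_width: 23.4
grasp_force: 60.0
```

Call:
arm_command --steps '[0,0,-0.03,0,0,0,-0.035,0,0.0045,-0.032,0,0,0.0049,-0.034,0,0,0.0049,-0.034,0,0,0.0049,-0.034,0,0,0.0049,-0.034,0,0,0.0049,-0.034,0,0,0.0049,-0.034,0,0,0.0049,-0.034,0,0,0.0049,-0.034,0,0,0.0049,-0.034,0,0,0.0049,-0.03,0,0,0,0,0,-0.14,0,0,0,-0.14,0,0,0,0,0,0,0.03,0,0,0,0.018,0,0,0,0.005,0,0,0,0,0]'

```text
clock: 37.05
position: [564.7, -80.3, 101.7]
ee_rot: [-0.139, 0.99, -0.0, -0.0]
contact_force: [-0.3, -0.0, -2.3]
gripper_width: 23.1
grasp_force: 59.5
```

Call:
arm_command --steps '[0,0,0.0025,0,0,0,0.0015,0,0,0,0.001,0,0,0,0,0]'

```text
clock: 37.55
position: [565.3, -80.4, 99.2]
ee_rot: [-0.14, 0.99, -0.0, 0.001]
contact_force: [-2.9, 1.4, 7.4]
gripper_width: 23.5
grasp_force: 61.0
```

Call:
arm_command --steps '[0,0,0,0,0,0,0,0,0,0,0,0,0,0,-0.015,0,0,0,-0.03,0,0,0,-0.03,0,0,0,0,0.14,0,0,0,0.14,0.01085,0.0382,0,0,0.01085,0.0382,0,0,0.01085,0.0382,0,0,0.01085,0.0382,0,0,0.01085,0.0382,0,0,0.01085,0.0382,0,0,0.01085,0.0382,0,0,0.01085,0.0382,0,0,0.01085,0.0382,0,0,0.01085,0.0382,0,0,0,0,0,0]' --grip 0.067

```text
clock: 39.92
position: [455.9, 304.0, 172.8]
ee_rot: [-0.002, 1.0, 0.001, 0.001]
contact_force: [0.5, -0.7, 0.1]
gripper_width: 67.1
grasp_force: 0.0
```

```bash
python3 - <<'E'
from h import *
s=read_state();print(s["position"],s["ee_rot"],s["gripper_width"])
a=get_image("wrist");b=get_image("side")
cv2.imwrite("pics/w9.png",np.hstack([cv2.resize(a,(400,300)),cv2.resize(b[100:320,80:320],(327,300))])[:,:,::-1])
E
```

```text
[455.92691779 303.99131172 172.77547129] [-1.86447925e-03  9.99997834e-01  6.19581678e-04  6.86239427e-04] 67.11572000694603
```

View pics/w9.png

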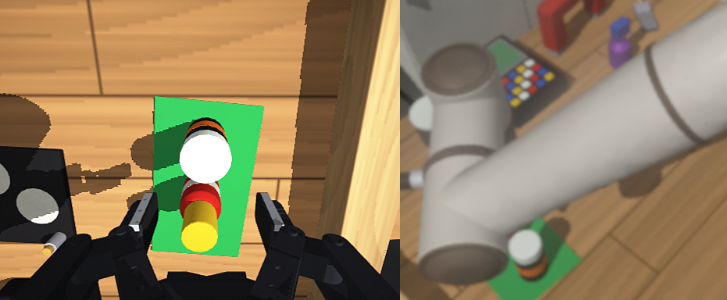

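The lid at (206,157) is centred between the fingers. I descend and grip the jar.

Call:
arm_command --steps '[0,0,0.05,0,0,0,0.03,0,0,0,0.018,0,0,0,0.01,0,0,0,0,0]'

```text
clock: 40.65
position: [456.4, 300.8, 63.7]
ee_rot: [0.0, 1.0, -0.0, -0.0]
contact_force: [0.1, -0.1, -0.5]
gripper_width: 66.8
grasp_force: 0.0
```

Call:
arm_command --steps '[0,0,0,0,0,0,0,0,0,0,0,0,0,0,0,0,0,0,0,0]' --grip 0.0

```text
clock: 41.28
position: [457.0, 302.3, 65.1]
ee_rot: [-0.0, 1.0, 0.001, 0.001]
contact_force: [0.7, 0.8, 4.7]
gripper_width: 52.1
grasp_force: 63.6
```

Call:
arm_command --steps '[0,0,-0.03,0,0,0,-0.03,0,-0.0055,-0.0315,0,0,-0.006,-0.0335,0,0,-0.006,-0.0335,0,0,-0.006,-0.0335,0,0,-0.006,-0.0335,0,0,-0.006,-0.0335,0,0,-0.006,-0.0335,0,0,-0.006,-0.0335,0,0,-0.006,-0.0265,0,0,-0.006,-0.0265,0,0,0,0,0,0,0,0,0.025,0,0,0,0.015,0,0,0,0.008,0,0,0,0,0,0,0,0.0025,0,0,0,0.0015,0,0,0,0,0]'

```text
clock: 43.78
position: [516.4, -17.2, 73.1]
ee_rot: [-0.0, 1.0, 0.0, 0.001]
contact_force: [-2.0, 1.5, 4.6]
gripper_width: 52.1
grasp_force: 64.3
```

Call:
arm_command --steps '[0,0,0.0012,0,0,0,0,0]'

```text
clock: 44.02
position: [516.6, -17.1, 73.1]
ee_rot: [-0.001, 1.0, 0.0, 0.001]
contact_force: [-3.7, 1.4, 12.9]
gripper_width: 52.5
grasp_force: 65.3
```

Call:
arm_command --steps '[0,0,-0.001,0,0,0,0,0,0,0,0,0,0,0,-0.02,0,0,0,-0.04,0,0,0,-0.04,0,-0.002,0.0312,0,0,-0.002,0.0312,0,0,-0.002,0.0312,0,0,-0.002,0.0312,0,0,-0.002,0.0312,0,0,-0.002,0.0312,0,0,-0.002,0.0312,0,0,-0.002,0.0312,0,0,-0.002,0.0312,0,0,-0.002,0.0317,0,0,0,0,0,0,0,0,0,0]' --grip 0.067

```text
clock: 46.28
position: [535.4, 294.6, 171.0]
ee_rot: [0.0, 1.0, -0.0, -0.001]
contact_force: [-0.2, -0.6, 0.2]
gripper_width: 66.9
grasp_force: 0.0
```

Call:
arm_command --steps '[0,0,0.04,0,0,0,0.03,0,0,0,0.018,0,0,0,0,0]'

```text
clock: 46.78
position: [534.9, 293.3, 82.2]
ee_rot: [0.001, 1.0, -0.001, -0.001]
contact_force: [-0.8, 0.2, -0.0]
gripper_width: 67.1
grasp_force: 0.0
```

Call:
arm_command --steps '[0,0,0,0,0,0,0,0,0,0,0,0,0,0,0,0,0,0,0,0]' --grip 0.0

```text
clock: 47.4
position: [536.7, 295.8, 85.2]
ee_rot: [-0.0, 1.0, 0.001, 0.001]
contact_force: [0.2, 0.8, 6.3]
gripper_width: 38.4
grasp_force: 60.9
```

Call:
arm_command --steps '[0,0,-0.03,0,0,0,-0.03,0,-0.003,-0.0225,0,0,-0.003,-0.0255,0,0,-0.003,-0.0255,0,0,-0.003,-0.0255,0,0,-0.003,-0.0255,0,0,-0.003,-0.0255,0,0,-0.003,-0.0255,0,0,-0.003,-0.0255,0,0,-0.003,-0.0255,0,0,-0.003,-0.0255,0,0,0,0,0,0,0,0,0.025,0,0,0,0.015,0,0,0,0.008,0,0,0,0,0,0,0,0.0025,0,0,0,0.0015,0,0,0,0,0]'

```text
clock: 49.9
position: [566.5, 43.4, 93.2]
ee_rot: [-0.0, 1.0, 0.0, 0.001]
contact_force: [-1.5, 0.6, 6.0]
gripper_width: 38.1
grasp_force: 61.6
```

Call:
arm_command --steps '[0,0,0.0012,0,0,0,0,0]'

```text
clock: 50.15
position: [566.8, 43.5, 93.2]
ee_rot: [-0.001, 1.0, 0.0, 0.002]
contact_force: [-2.8, 2.1, 11.5]
gripper_width: 38.3
grasp_force: 62.4
```

Landed. I release, rise, and back away to the right of the plate so the top camera can see.

Call:
arm_command --steps '[0,0,-0.001,0,0,0,0,0,0,0,0,0,0,0,-0.02,0,0,0,-0.04,0,0,0,-0.05,0,0,0,-0.05,0,0.01,0.03,0,0,0.01,0.04,0,0,0.01,0.04,0,0,0.01,0.04,0,0,0.01,0.04,0,0,0.01,0.04,0,0,0.01,0.04,0,0,0.01,0.04,0,0,0,0,0,0,0,0,0,0]' --grip 0.067

```text
clock: 52.28
position: [485.5, 352.7, 250.9]
ee_rot: [-0.0, 1.0, -0.0, -0.0]
contact_force: [0.3, 0.2, -0.3]
gripper_width: 67.3
grasp_force: 0.0
```

```bash
python3 - <<'E'
from h import *
s=read_state();print(s["position"],s["gripper_width"],s["contact_force"],s["clock"])
im=get_image("top");b=get_image("side");c=get_calibration("top")
cv2.imwrite("pics/f.png",np.vstack([cv2.resize(im[130:240,190:410],(640,320)),cv2.resize(b[110:240,130:390],(560,280))[:, :].copy() if 0 else cv2.resize(b[110:240,130:390],(640,270))])[:,:,::-1])
def rep(n,lo,hi,z,a,box):
    m=mask(im,lo,hi); k=np.zeros_like(m);x0,y0,x1,y1=box;k[y0:y1,x0:x1]=m[y0:y1,x0:x1]
    for A,ce,bl in blobs(k,a): print(n,A,ce,[np.round(t,1) for t in quad(c,bl,z)])
rep("bhead",(105,150,60),(120,255,255),134,20,(200,130,300,200))
rep("yel",(20,110,60),(32,255,255),10,15,(330,150,400,230))
rep("cap",(18,130,100),(34,255,255),127,15,(200,140,300,210))
rep("lid",(0,0,170),(180,40,255),107,30,(200,140,300,210))
E
```

```text
[485.53882341 352.74582082 250.94309627] 67.26187914440462 [ 0.25673941  0.24399711 -0.3295239 ] 52.275
bhead 201 [274.1 164.6] [array([566. , -80.1]), array([45.2, 26.5]), np.float64(12.8)]
yel 136 [354.8 192.5] [array([ 523.8, -307.6]), array([81.3, 51. ]), np.float64(84.4)]
yel 32 [370.7 184.5] [array([ 539.5, -333.2]), array([52.9, 23.9]), np.float64(51.8)]
yel 142 [383.2 195.7] [array([ 510.4, -367.8]), array([14.3, 65.5]), np.float64(85.8)]
cap 174 [221.1 164.5] [array([565.1,  41.8]), array([30.3, 32.6]), np.float64(1.5)]
lid 108 [270.6 175.6] [array([544.1, -75.4]), array([41.7, 22.1]), np.float64(51.5)]
lid 245 [249.4 187.3] [array([516.4, -25.7]), array([37. , 42.2]), np.float64(65.1)]
```

View pics/f.png

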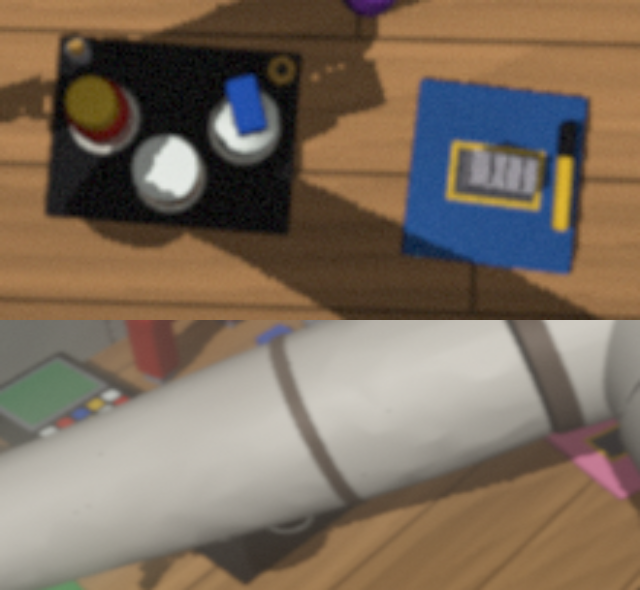

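The final view shows all three containers upright on their spots within about 1 mm of the first picture, and the block inside the outline. The probe, nut and marker are unmoved, so I hand in.

```bash
python3 -c "
from bench import *
print(job_done())"
```

```text
the job is handed in; nothing more can be done
None
```

The job is handed in at about 52 s of the 147 s, verdict not shown: the block lies inside the yellow outline, and the aerosol and sprayer measured within about 1 mm of their starting spots. The jar was partly shadowed in the last picture, so I judged it by eye as upright on its spot; the probe, nut and marker look unmoved.

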